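# Roll the feed roller home to the stop rail

### The arm

A 6-joint arm with a two-finger parallel gripper is mounted at the origin on a cart in front of the work surface, level with it; the furniture and walls round the work are solid. World frame = base frame: x ahead of the robot, y to its left, z up, the work surface at z = 0. Lengths are in m, angles in rad, forces in N, time in s.
With the tool pointing down it reaches from about 0.225 to 0.875 m from the base axis. Payload 3.4 kg.
Tool frame: the origin (TCP) lies on the centre line of the jaws, within the pads' length; the fingertips stand 17 mm ahead of it and the grasp point (between the pads) lies 2 mm behind it (nose_length is the distance from the TCP to the fingertips, in m); z points along the fingers, y is the line along which they close (so a half turn about z gives the same grasp; the last joint's range is limited). The gripper opens to 85 mm and grips with 20 to 120 N. Pads are 22 mm wide; open, the fingers measure 114 mm over their backs; the gripper's body (76 mm by 85 mm) begins 54 mm behind the grasp point. The pads swing forward as they close: fully open they stand 13 mm farther back than shut.
Start: joints at [1.136, 0.276, 1.505, -0, 1.361, -0.121], TCP at [0.178, 0.547, 0.248] pointing down, gripper open.
Joint ranges: [-2.89, 2.89], [-0.75, 2.08], [0.22, 2.7], [-1.18, 4.32], [0.11, 2.71], [-2.7, 2.7]. Speed limits (rad/s): [2.57, 2.57, 3.14, 3.14, 3.14, 3.14].

### API

Orientations are given as a unit quaternion [w, x, y, z].
In Python, from rig import get_state, get_image, sign_off, find_in, place_of, nose_length gives the robot as it stands.
- The arm moves only by the tool apply_moves, never from a script. Its argument "deltas" is one flat list of numbers, 5 for each row, row after row: the finger opening in mm, from 0 to 85.4, then the shift along the tool's x, y, z in mm, then the turn about the tool's z in degrees. A call has 1 to 12 rows; each row is the pose to reach, as a shift and turn from the pose commanded when the call began, along the tool's axes at that moment; what a row does not reach only later rows make up. A row lasts 1/12 s, in which the tool goes at most 41.7 mm and 7.16 degrees, less where a joint would pass 70% of its speed; a pose out of reach is approached as far as the arm can. A call with a gripper value outside its range is refused whole. The fingers move at their own pace and stop on an object; "squeeze" is the grip in N (left out, the last holds). Time passes only in rows, so rows that repeat a pose let the fingers close. It gives the time, the measured TCP pose, the force, the opening and the grip force at its end, in the units of the state.
- get_state(): the state, without advancing time (a new reading comes with each control period).
- get_image(name): name is "side" or "top" or "wrist"; returns a dict with "frame" (400x640x3 uint8, red, green, blue), "K" (3x3 intrinsics, pixels), "position" and "orientation" of the camera in the world. Camera axes: x right, y down, z forward; pixel columns grow to the right and rows downward; lengths in m; the calibration is good to about 2 mm. The wrist camera is an equidistant fisheye: a pixel r from the principal point sees the ray r / f radians off the axis. A picture is of the moment at which its call begins. There is no depth.
- sign_off(): hands the job in; it is judged then, once.
Trained networks look in a picture, given as the dict that the camera call returned (one of the last four; its "shot" number tells which), for a name from the list of things; names that differ only in an ending like _2 or _b are one class to them, and where a whole thing is asked for, a point or a joint stands for the part that bears it (a point fixed in the world has none). Each returns a list of dicts, best first, with "score" (0 to 1); they miss things now and then, are a little off and sometimes report something else, mostly with a low value. They report only what shows in the picture. A call takes as long as a camera call. They do not tell look-alikes from the thing itself.
- find_in(query, picture): "point" ([column, row] in pixels, amid what is visible of it).
- place_of(query, picture): "point" ([column, row] in pixels: a listed point, or the origin of a listed thing).
The state is a dict: "clock": time; "qpos": joint angles; "qd": joint speeds; "effort": joint torques, N m; "position": TCP position; "ee_rot": TCP orientation; "contact_force": force on the tool from outside, world axes, zero at the start; "moment": the same for the moment, N m; "width": finger opening in m; "gripper_force": force on a finger pad.
Only numpy, scipy, OpenCV 4.12 (cv2) and the standard library are available. Lean on these libraries where they do the work, as an engineer would, in place of code of your own. Each camera call takes 0.05 s, during which the arm holds its last target. There are 200 camera calls.

### The job

Roll the longer of the two rubber-covered feed rollers across the bench, away from you, until it lies along the aluminium stop rail, and leave it resting there. Keep it on the bench and turning under control all the way (not lifted, slid or flicked), and leave the shorter roller and the standing capacitor where they are.

Things in the scene. Friction and masses are not known exactly. Their poses are not given: they have to be found in the camera images.
- long_roller: The longer feed roller lying roughly parallel to the rail, 85 to 125 mm short of it; 0.27 to 0.49 kg. Black rubber cover 50 mm in diameter, 124 mm long; steel journals (14 mm thick) make it 144 mm over all. Origin at its centre, 25 mm up; y is its long axis; x and z turn as it rolls (z up at first). Pushed level from behind at mid height it rolls; let go at 0.1 m/s it coasts about 20 mm.
- short_roller: The shorter feed roller, a bystander: same make and 50 mm diameter, cover only 70 mm long, 90 mm over all. Origin at its centre, y its long axis. It lies beside the long one, 100 mm or more between their ends; which is on the left changes.
- rail_face (a point): The stop rail, fixed to the bench: a straight aluminium bar 400 mm long, 30 mm high, 12 mm thick, with a low foot strip behind it. This point is the middle of the front face (towards the robot), 25 mm above the bench; x points level through the rail, away from the rollers, y along the rail, z up. A roller touching the rail has its centre at x = -25 mm here.
- capacitor: A dark electrolytic capacitor, a bystander, 22 mm in diameter and 40 mm tall, standing loose on the bench in front of the rail's middle, between the two rollers' lanes. Origin at the centre of its foot, z up.
Not all that is in view belongs to the job. Leave any red look-alike of the long_roller alone.

How it is judged:
On the way:
1. the long roller has turned about its axis by a good quarter turn or so on its way (angle between long_roller's own z axis and vertical above 1.2 rad), for 0.1 s.
At the end, for the whole second after the job is handed in: The long roller lies on the bench in front of the stop rail, its cover within 15 mm of the rail's face, its axis parallel to the rail within 10 degrees, its centre within the rail's length, at rest; the short roller and the capacitor are within 20 mm of where they stood, the capacitor upright (x of long_roller in the frame of rail_face between -0.04 and -0.015 m and y of long_roller in the frame of rail_face between -0.2 and 0.2 m and angle between the y axis of long_roller and the y axis of rail_face, either way round below 0.175 rad and height (world z) of long_roller below 0.035 m and linear speed of long_roller below 0.02 m/s and distance of each of short_roller, capacitor from where it was at the start of the episode below 0.02 m and angle between capacitor's own z axis and vertical below 0.3 rad); the robot touches nothing.
It fails at once if the long roller is lifted more than 15 mm off the bench (height (world z) of long_roller above 0.04 m).
It fails at once if the long roller is flicked: it moves faster than 0.4 m/s (linear speed of long_roller above 0.4 m/s).
It fails at once if the short roller is moved more than 20 mm (distance of short_roller from where it was at the start of the episode above 0.02 m).
It fails at once if the capacitor is moved more than 20 mm or tipped (distance of capacitor from where it was at the start of the episode above 0.02 m or angle between capacitor's own z axis and vertical above 0.3 rad).
It also fails if it takes over 32 s, if anything falls off the work surface, if the arm or the gripper's body presses on something with over 40 N, if the wrist force passes 120 N, or if a joint passes its speed limit or range.

## Working session

There is one attempt and no reset: what is moved stays moved. The work goes in short steps, Python scripts to look and compute and a tool call to move; the robot and the scene stay as the last step left them, time stands still between calls to the robot, and variables do not carry over. Pictures are saved under pics/ and viewed, at most 10 in all, crops included, and the job is handed in when it is done.

Besides the shell and the picture viewer there is one more tool, called after ">>>" as name(argument=value, ...), one argument or row to a line, values as JSON. apply_moves: Moves the arm, as the interface text tells. Its arguments: {"type":"object","properties":{"deltas":{"type":"array"},"squeeze":{"type":"number"}},"required":["deltas"]}

```bash
mkdir -p pics
cat > h.py <<'E'
import numpy as np, cv2
from rig import *
from scipy.spatial.transform import Rotation as R
def rot(q): return R.from_quat([q[1],q[2],q[3],q[0]]).as_matrix()
def ground(im,px,z):
    K=np.array(im["K"]);d=rot(im["orientation"])@np.linalg.inv(K)@[px[0],px[1],1]
    p=np.array(im["position"]);return p+d*(z-p[2])/d[2]
E
python3 - <<'E'
from h import *
s=get_state();print({k:np.round(s[k],3) for k in("clock","position","ee_rot","width")},nose_length)
for n in("top","side"):
    im=get_image(n);cv2.imwrite(f"pics/{n}0.png",im["frame"][:,:,::-1])
    print(n,np.round(im["position"],3))
    for q,z in(("long_roller",.025),("short_roller",.025),("rail_face",.025),("capacitor",0)):
        for r in place_of(q,im)[:3]: print(q,round(r["score"],2),np.round(r["point"]),np.round(ground(im,r["point"],z),3))
E
```

```text
{'clock': np.float64(0.0), 'position': array([0.177, 0.546, 0.247]), 'ee_rot': array([-0.   ,  0.156,  0.988, -0.001]), 'width': np.float64(0.086)} 0.017
top [ 0.438 -0.025  0.987]
long_roller 0.89 [237. 213.] [0.511 0.163 0.025]
long_roller 0.79 [398. 252.] [ 0.421 -0.189  0.025]
short_roller 0.6 [350. 198.] [ 0.542 -0.086  0.025]
rail_face 0.77 [288. 156.] [0.638 0.051 0.025]
capacitor 0.58 [296. 172.] [0.604 0.035 0.   ]
side [0.376 0.685 0.703]
long_roller 0.79 [375. 169.] [ 0.41  -0.182  0.025]
long_roller 0.73 [294. 282.] [0.517 0.161 0.025]
short_roller 0.85 [310. 189.] [ 0.539 -0.09   0.025]
rail_face 0.92 [248. 230.] [0.633 0.053 0.025]
capacitor 0.48 [268. 240.] [0.596 0.048 0.   ]
```

View pics/top0.png

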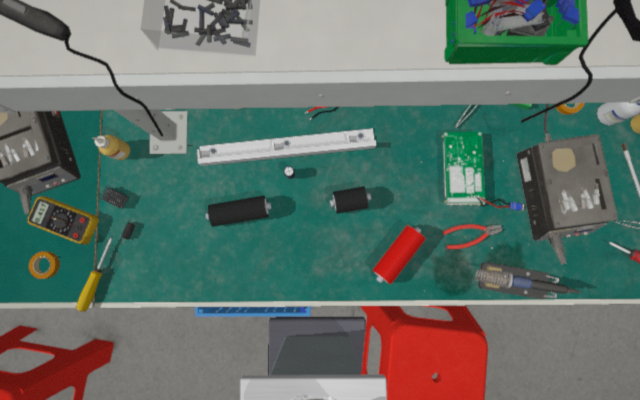

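View pics/side0.png

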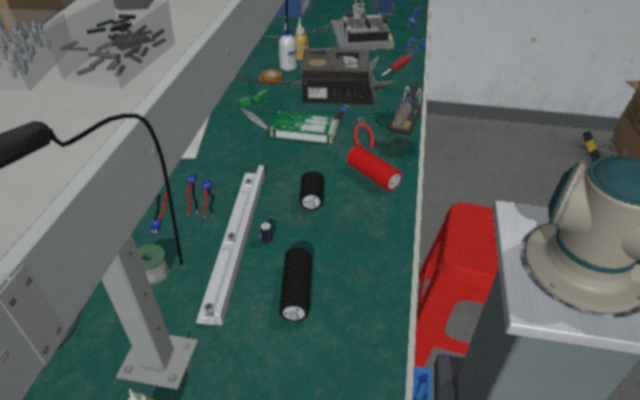

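```bash
cat >> h.py <<'E'
def measure(im):
    hsv=cv2.cvtColor(im["frame"],cv2.COLOR_RGB2HSV)
    out={}
    for n,m,box,z in(("roller",hsv[...,2]<50,(195,165,280,235),.025),("rail",(hsv[...,2]>130)&(hsv[...,1]<60),(190,125,385,170),.03)):
        x0,y0,x1,y1=box;k=np.zeros(m.shape,np.uint8);k[y0:y1,x0:x1]=m[y0:y1,x0:x1]
        c,_=cv2.findContours(k,cv2.RETR_EXTERNAL,cv2.CHAIN_APPROX_NONE);c=max(c,key=cv2.contourArea)
        b=cv2.boxPoints(cv2.minAreaRect(c));g=np.array([ground(im,p,z)[:2] for p in b])
        e=[g[(i+1)%4]-g[i] for i in(0,1)];l=max(e,key=np.linalg.norm);l=l*np.sign(l[1])
        print(n,"centre",g.mean(0).round(4),"sides",[round(float(np.linalg.norm(v)),3) for v in e],"axis angle from +y deg",round(float(np.degrees(np.arctan2(-l[0],l[1]))),2),b.round(0).tolist())
        out[n]=(g.mean(0),l/np.linalg.norm(l))
    return out
E
python3 - <<'E'
from h import *
im=get_image("top");measure(im)
M=rot(get_state()["ee_rot"]);print(M.round(3))
f=cv2.resize(im["frame"][110:250,180:400],None,fx=3,fy=3);cv2.imwrite("pics/c.png",f[:,:,::-1])
E
```

```text
roller centre [0.5151 0.1633] sides [0.128, 0.048] axis angle from +y deg 8.83 [[207.0, 205.0], [264.0, 196.0], [267.0, 217.0], [211.0, 226.0]]
rail centre [0.659  0.0555] sides [0.402, 0.042] axis angle from +y deg 5.13 [[195.0, 146.0], [374.0, 128.0], [376.0, 146.0], [197.0, 164.0]]
[[-0.951  0.309  0.   ]
 [ 0.309  0.951  0.   ]
 [ 0.     0.    -1.   ]]
```

View pics/c.png

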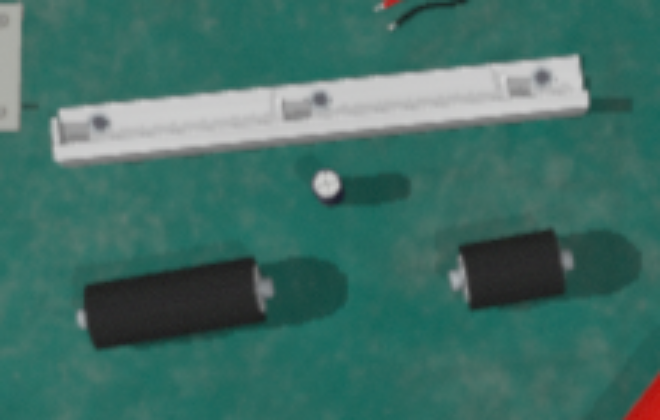

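>>> apply_moves(
  deltas=[70, -20, -15, 0, -2, 70, -55, -41, 0, -4, 70, -92, -68, 0, -6, 70, -130, -96, 0, -9, 70, -168, -124, 0, -12, 70, -206, -152, 0, -15, 70, -244, -180, 0, -18, 70, -282, -208, 0, -21, 70, -318, -236, 0, -24, 70, -350, -260, 0, -26, 70, -374, -278, 0, -26, 70, -385, -286, 0, -26],
)

```text
clock: 1.55
position: [0.4565, 0.1538, 0.2486]
ee_rot: [0.001, -0.07, 0.998, -0.0]
contact_force: [0.5, 1.1, 0.1]
width: 0.0698
gripper_force: 0.0
```

Run:
```python
from h import *
s=get_state();print({k:np.round(s[k],3) for k in("clock","position","width","contact_force")});print(rot(s["ee_rot"]).round(3))
im=get_image("wrist");cv2.imwrite("pics/w1.png",im["frame"][:,:,::-1])
```

```text
{'clock': np.float64(1.55), 'position': array([0.456, 0.154, 0.249]), 'width': np.float64(0.07), 'contact_force': array([0.479, 1.114, 0.127])}
[[-0.99  -0.139  0.001]
 [-0.139  0.99   0.   ]
 [-0.001 -0.    -1.   ]]
```

View pics/w1.png

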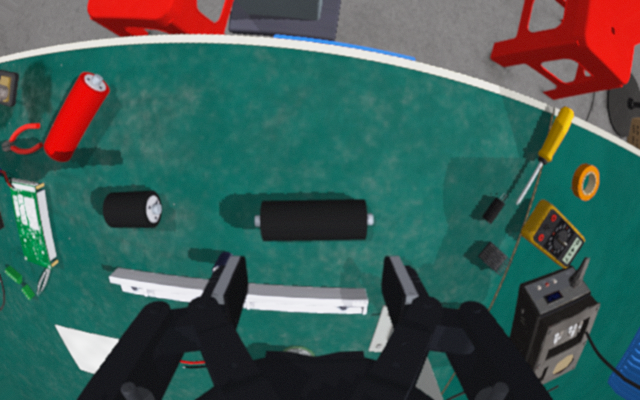

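>>> apply_moves(
  deltas=[70, 0, 0, 30, 0, 70, 0, 0, 65, 0, 70, 0, 0, 100, 0, 70, 0, 0, 135, 0, 70, 0, 0, 165, 0, 70, 0, 0, 190, 0, 70, 0, 0, 205, 0, 70, 0, 0, 215, 0, 70, 0, 0, 221, 0, 70, 0, 0, 225, 0, 70, 0, 0, 225, 0],
)

```text
clock: 2.52
position: [0.4553, 0.1562, 0.023]
ee_rot: [-0.0, -0.07, 0.998, 0.0]
contact_force: [-0.1, -0.0, 0.1]
width: 0.07
gripper_force: 0.0
```

Run:
```python
from h import *
s=get_state();print({k:np.round(s[k],3) for k in("clock","position","width","contact_force")})
im=get_image("side");f=cv2.resize(im["frame"][130:350,170:400],None,fx=2.5,fy=2.5);cv2.imwrite("pics/s2.png",f[:,:,::-1])
```

```text
{'clock': np.float64(2.517), 'position': array([0.455, 0.156, 0.023]), 'width': np.float64(0.07), 'contact_force': array([-0.131, -0.003,  0.139])}
```

View pics/s2.png

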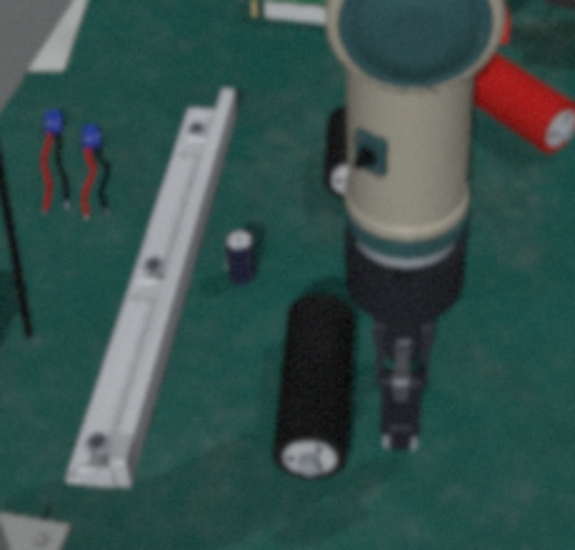

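>>> apply_moves(
  deltas=[70, -4, 0, 0, 0, 70, -8, 0, 0, 0, 70, -12, 0, 0, 0, 70, -15, 0, 0, 0, 70, -18, 0, 0, 0, 70, -21, 0, 0, 0, 70, -24, 0, 0, 0, 70, -27, 0, 0, 0, 70, -30, 0, 0, 0, 70, -33, 0, 0, 0, 70, -36, 0, 0, 0, 70, -39, 0, 0, 0],
)

```text
clock: 3.57
position: [0.4943, 0.1616, 0.0233]
ee_rot: [0.0, -0.07, 0.998, 0.0]
contact_force: [-0.6, -0.0, -0.1]
width: 0.0701
gripper_force: 0.1
```

>>> apply_moves(
  deltas=[70, -3, 0, 0, 0, 70, -6, 0, 0, 0, 70, -9, 0, 0, 0, 70, -12, 0, 0, 0, 70, -15, 0, 0, 0, 70, -18, 0, 0, 0, 70, -21, 0, 0, 0, 70, -24, 0, 0, 0, 70, -27, 0, 0, 0, 70, -30, 0, 0, 0, 70, -32, 0, 0, 0, 70, -33, 0, 0, 0],
)

```text
clock: 4.57
position: [0.5273, 0.1662, 0.0233]
ee_rot: [0.0, -0.07, 0.998, 0.0]
contact_force: [-0.2, 0.1, 0.1]
width: 0.0702
gripper_force: 0.0
```

Run:
```python
from h import *
s=get_state();print({k:np.round(s[k],3) for k in("clock","position","width","contact_force")})
im=get_image("side");f=cv2.resize(im["frame"][130:350,170:400],None,fx=2.5,fy=2.5);cv2.imwrite("pics/s3.png",f[:,:,::-1])
for q,z in(("long_roller",.025),("rail_face",.025),("capacitor",0),("short_roller",.025)):
    for r in place_of(q,im)[:2]: print(q,round(r["score"],2),np.round(ground(im,r["point"],z),3))
```

```text
{'clock': np.float64(4.567), 'position': array([0.527, 0.166, 0.023]), 'width': np.float64(0.07), 'contact_force': array([-0.157,  0.149,  0.106])}
long_roller 0.84 [0.566 0.163 0.025]
long_roller 0.81 [ 0.418 -0.185  0.025]
rail_face 0.95 [0.632 0.049 0.025]
short_roller 0.56 [ 0.536 -0.083  0.025]
```

View pics/s3.png

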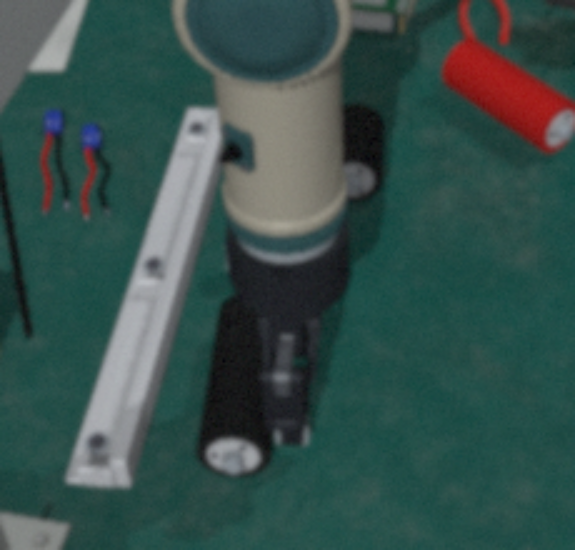

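>>> apply_moves(
  deltas=[70, -2, 0, 0, 0, 70, -5, 0, 0, 0, 70, -8, 0, 0, 0.5, 70, -11, 0, 0, 1, 70, -14, 0, 0, 1.5, 70, -17, 0, 0, 2, 70, -20, 0, 0, 2.5, 70, -22, 0, 0, 2.5, 70, -24, 0, 0, 2.5, 70, -26, 0, 0, 2.5, 70, -27, 0, 0, 2.5, 70, -27, 0, 0, 2.5],
)

```text
clock: 5.82
position: [0.5538, 0.1699, 0.0233]
ee_rot: [0.0, -0.048, 0.999, 0.0]
contact_force: [-0.5, -0.9, 0.3]
width: 0.0701
gripper_force: 0.0
```

Run:
```python
from h import *
im=get_image("side");f=cv2.resize(im["frame"][130:350,170:400],None,fx=2.5,fy=2.5);cv2.imwrite("pics/s4.png",f[:,:,::-1])
for q,z in(("long_roller",.025),("rail_face",.025),("short_roller",.025)):
    for r in place_of(q,im)[:2]: print(q,round(r["score"],2),np.round(ground(im,r["point"],z),3))
```

```text
long_roller 0.93 [0.595 0.179 0.025]
long_roller 0.75 [ 0.41  -0.194  0.025]
rail_face 0.56 [0.634 0.052 0.025]
short_roller 0.81 [ 0.544 -0.089  0.025]
```

View pics/s4.png

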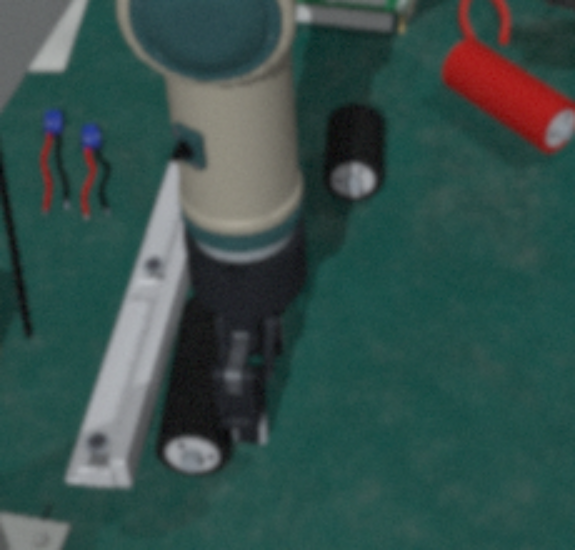

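>>> apply_moves(
  deltas=[70, -1, 0, 0, 0, 70, -2, 0, 0, 0, 70, -3, 0, 0, 0, 70, -4, 0, 0, 0, 70, -4, 0, 0, 0],
)

```text
clock: 6.43
position: [0.5579, 0.1704, 0.0234]
ee_rot: [0.0, -0.048, 0.999, 0.0]
contact_force: [-0.5, -0.3, -0.1]
width: 0.0701
gripper_force: 0.0
```

>>> apply_moves(
  deltas=[70, 2, 0, 0, 0, 70, 8, 0, 0, 0, 70, 18, 0, 0, 0, 70, 30, 0, 0, 0, 70, 45, 0, 0, 0, 70, 60, 0, 0, 0, 70, 60, 0, 0, 0, 70, 60, 0, -30, 0, 70, 60, 0, -70, 0, 70, 60, 0, -110, 0, 70, 80, 0, -150, 0, 70, 100, 0, -180, 0],
)

```text
clock: 7.43
position: [0.4594, 0.1608, 0.206]
ee_rot: [0.002, -0.048, 0.999, 0.0]
contact_force: [-0.9, 0.1, -0.1]
width: 0.0699
gripper_force: 0.0
```

>>> apply_moves(
  deltas=[70, 40, 0, 0, 0, 70, 80, 0, 0, 0, 70, 100, 0, 0, 0, 70, 100, 0, 0, 0],
)

```text
clock: 7.77
position: [0.3529, 0.1504, 0.2033]
ee_rot: [-0.002, -0.049, 0.999, -0.0]
contact_force: [-0.4, -0.5, -0.3]
width: 0.0701
gripper_force: 0.0
```

Run:
```python
from h import *
im=get_image("top");f=cv2.resize(im["frame"][110:250,180:400],None,fx=3,fy=3);cv2.imwrite("pics/t5.png",f[:,:,::-1])
im=get_image("side");f=cv2.resize(im["frame"][130:350,170:400],None,fx=2.5,fy=2.5);cv2.imwrite("pics/s5.png",f[:,:,::-1])
for q,z in(("long_roller",.025),("rail_face",.025),("short_roller",.025),("capacitor",0)):
    for r in place_of(q,im)[:2]: print(q,round(r["score"],2),np.round(ground(im,r["point"],z),3))
```

```text
long_roller 0.76 [0.593 0.176 0.025]
long_roller 0.76 [ 0.417 -0.193  0.025]
rail_face 0.91 [0.634 0.061 0.025]
short_roller 0.96 [ 0.537 -0.084  0.025]
capacitor 0.7 [0.597 0.051 0.   ]
```

View pics/t5.png

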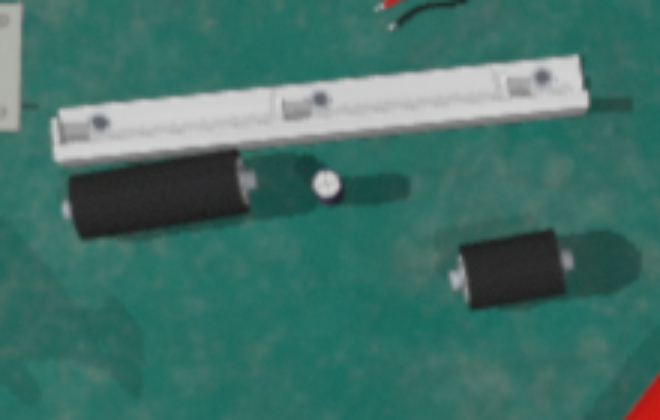

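View pics/s5.png

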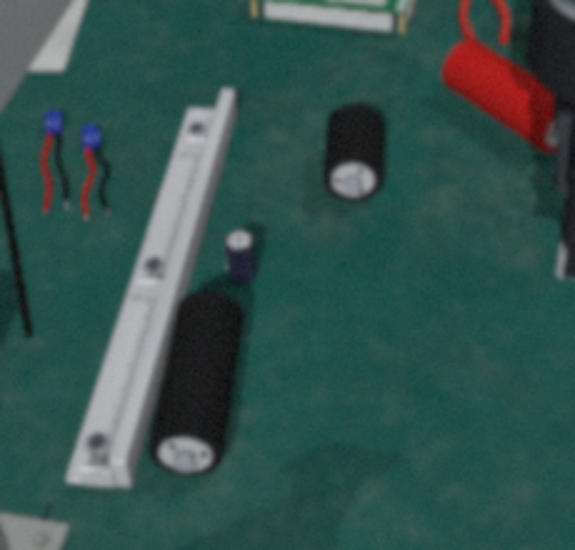

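```bash
python3 -c "from rig import *;print(sign_off())"
```

```text
the job is handed in; nothing more can be done
None
```

I rolled the long roller up to the stop rail and left it resting within a few millimetres of the face and roughly parallel. The short roller and capacitor show no movement in the last pictures, and the job is handed in; `sign_off` gave no verdict.

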